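# Put the ammonite away in the push-latch drawer

### The arm

A 6-joint arm with a two-finger parallel gripper is mounted at the origin on the work surface. World frame = base frame: x ahead of the robot, y to its left, z up, the work surface at z = 0. Lengths are in m, angles in rad, forces in N, time in s.
With the tool pointing down it reaches from about 0.35 to 0.85 m from the base axis. Payload 8.1 kg.
Tool frame: the origin (TCP) lies at the centre of the arm's flange, where the gripper is bolted on; the fingertips stand 173 mm ahead of it and the grasp point (between the pads) lies 155 mm ahead of it (bot.tip_reach is the distance from the TCP to the fingertips, in m); z points along the fingers, y is the line along which they close (so a half turn about z gives the same grasp; the last joint's range is limited). The gripper opens to 85 mm and grips with 20 to 120 N. Pads are 22 mm wide; open, the fingers measure 114 mm over their backs; the gripper's body (76 mm by 85 mm) begins 54 mm behind the grasp point. The pads swing forward as they close: fully open they stand 13 mm farther back than shut.
Start: joints at [-1.389, 0.13, 1.488, -0, 1.523, -0.085], TCP at [0.158, -0.579, 0.405] pointing down, gripper open.
Joint ranges: [-2.96, 2.96], [-0.89, 2.26], [0.02, 2.5], [-1.34, 4.48], [0, 2.73], [-2.66, 2.66]. Speed limits (rad/s): [2.39, 2.39, 2.79, 3.14, 3.14, 3.14].

### API

Orientations are given as a unit quaternion [x, y, z, w].
In Python, from plant import bot, capture, camera_model, order, boxes_of, mark_of gives the robot as it stands.
- The arm moves only by the tool carry_out, never from a script. Its argument "increments" is a list that holds one entry, the list of rows, each a list of 7 numbers: the finger opening in m, from 0 to 0.0854, then the shift along the tool's x, y, z in m, then the turn, a rotation vector about the tool's x, y, z in rad. In form: [[[jaw, tx, ty, tz, wx, wy, wz], ...]]. A call has 1 to 8 rows; each row shifts and turns the commanded pose from where the row before left it, along the tool's axes as they then stand; what a row does not reach is not made up. A row lasts 1/8 s, in which the tool goes at most 62.5 mm and 10.7 degrees, less where a joint would pass 70% of its speed; a pose out of reach is approached as far as the arm can. A call with a gripper value outside its range is refused whole. The fingers move at their own pace and stop on an object; "squeeze" is the grip in N (left out, the last holds). Time passes only in rows, so rows that do not move let the fingers close. It gives the time, the measured TCP pose, the force, the opening and the grip force at its end, in the units of the state.
- bot.sense(): the state, without advancing time (a new reading comes with each control period).
- capture(name): name is "scene" or "top" or "wrist"; returns the picture (420x560x3 uint8, red, green, blue); there is no depth.
- camera_model(name): a dict with "camera_matrix" (3x3 intrinsics, pixels), "xyz" and "orientation" of the camera in the world. Camera axes: x right, y down, z forward; pixel columns grow to the right and rows downward; lengths in m; the calibration is good to about 2 mm. A picture is of the moment at which its call begins: read the wrist's pose just before it. camera_model takes no time and is no camera call; for the wrist camera it gives the pose at the moment of the call.
- order.sign_off(): hands the job in; it is judged then, once.
Trained networks look in the newest picture that a camera, given by its name, has taken for a name from the list of things; names that differ only in an ending like _2 or _b are one class to them, and where a whole thing is asked for, a point or a joint stands for the part that bears it (a point fixed in the world has none). Each returns a list of dicts, best first, with "p" (0 to 1); they miss things now and then, are a little off and sometimes report something else, mostly with a low value. They report only what shows in the picture. A call takes as long as a camera call. They do not tell look-alikes from the thing itself.
- boxes_of(camera, name): "centre" ([x, y, z] in m, in world coordinates, good to about 4 mm: the middle of the surface that is visible of it).
- mark_of(camera, name): "centre" ([x, y, z] in m, in world coordinates, good to about 4 mm: a listed point, or the origin of a listed thing).
The state is a dict: "clock": time; "joints": joint angles; "joint_velocities": joint speeds; "effort": joint torques, N m; "tcp_pos": TCP position; "eef_rot": TCP orientation; "ft_force": force on the tool from outside, world axes, zero at the start; "moment": the same for the moment, N m; "width": finger opening in m; "gripper_force": force on a finger pad.
Only numpy, scipy, OpenCV 4.12 (cv2) and the standard library are available. Lean on these libraries where they do the work, as an engineer would, in place of code of your own. Each camera call takes 0.05 s, during which the arm holds its last target. There are 200 camera calls.

### The job

The shallow specimen drawer is held shut by a push latch: press its front in until the latch lets go and let the drawer spring all the way out, then lay the round coiled fossil flat in the round hollow of the drawer's foam lining and push the drawer home until the latch catches and holds it shut again. The latch is delicate, so push firmly enough to work it but never harder than about 20 N, set the fossil down gently, and leave the other things on the table where they are.

Things in the scene. Friction and masses are not known exactly. Their poses are not given: they have to be found in the camera images.
- drawer (a joint): drawer travel, m: 0 = shut and latched (at the start), 0.100 = fully out. A spring drives it out (6.5 N near home, 3.5 N fully out; 0.2 m/s when let go). Push-push latch: each press inward to beyond -0.0045 or so, then letting it come back, swaps the state: latched -> springs fully out; out -> settles at 0, latched. A press that stops short changes nothing. No reading is finer than 1.5 mm.
- drawer_front (a point): centre of the drawer's flat upright grey front (196 mm wide, z 6 to 76 mm), moves with the drawer; no handle, a small label. x axis points into the housing (the way to push), z up. Working the latch takes 7 to 9 N; from -0.005 a stiff buffer (about 9 N/mm) stops the drawer, so 12 to 16 N felt means it is worked; over 22 N damages it. Latched, its 8 mm panel stands 17 mm in front of the housing.
- hollow (a point): centre of the floor of the round hollow in the drawer's dark foam, moves with the drawer; axes as drawer_front, 60 mm behind the front face. Hollow 58 mm across, 12 mm deep, 2 mm bevel; floor 18 mm and foam top 30 mm above the table. Tray inside 104 mm long, 170 mm wide; side walls 48 mm, front 76 mm above the table. Fully out, this point is 64 mm in front of the housing.
- unit: grey fixed drawer housing with the drawer in it, 170 mm deep, 196 mm wide, 76 mm high, closed top; origin on the table, 100 mm behind the housing's open front edge, mid-width; x axis points from front to back.
- ammonite: the round coiled fossil, a buff stone disc with ribs and a spiral on its upper face, 50 mm across and 30 mm high with the spiral, about 110 g (varies); origin at the centre of its flat underside, z up. Lies on the 3 mm thick green cutting mat.
- bone: bystander: a small knuckle bone, 74 mm long, 38 mm wide, 22 mm high, on the mat; origin under its centre
- shard: bystander: a flat pottery shard, about 68 x 40 x 11 mm, on the mat; origin on its underside
- foam_block: bystander: a dark foam block 70 x 35 x 22 mm, on the mat; origin under its centre
- brush: bystander: a brush 170 mm long lying on the table
- tape_measure: bystander: a tape measure 55 x 30 x 50 mm; origin under its centre
- jar: bystander: a closed jar 52 mm across, 70 mm high; origin under its centre
Mind the look-alikes: they are no part of the job. Leave any turquoise look-alike of the ammonite alone.

How it is judged:
By the outcome, as a careful person would: the job done as asked, in the order asked, and still so for the second after the job is handed in, with the robot touching nothing.
It also fails if it takes over 72 s, if anything falls off the work surface, if the arm or the gripper's body presses on something with over 40 N, if the wrist force passes 120 N, or if a joint passes its speed limit or range.

## Working session

There is one attempt and no reset: what is moved stays moved. The work goes in short steps, Python scripts to look and compute and a tool call to move; the robot and the scene stay as the last step left them, time stands still between calls to the robot, and variables do not carry over. Pictures are saved under pics/ and viewed, at most 12 in all, crops included, and the job is handed in when it is done.

Besides the shell and the picture viewer there is one more tool, called after ">>>" by a JSON object that holds its "op" and its "data". carry_out: Moves the arm, as the interface text tells. Its arguments: {"type":"object","properties":{"increments":{"type":"array"},"squeeze":{"type":"number"}},"required":["increments"]}

```bash
mkdir -p pics; cat > h.py <<'E'
import numpy as np, cv2
from plant import bot, capture, camera_model, order, boxes_of, mark_of
from scipy.spatial.transform import Rotation as R
def save(n,im,s=1):
    cv2.imwrite('pics/'+n+'.png',cv2.resize(im[:,:,::-1],None,fx=s,fy=s,interpolation=cv2.INTER_CUBIC))
def proj(cam,p):
    m=camera_model(cam);q=R.from_quat(m['orientation']).inv().apply(np.array(p)-m['xyz'])
    u=np.array(m['camera_matrix'])@q;return u[:2]/u[2]
def unproj(cam,px,z):
    m=camera_model(cam);d=R.from_quat(m['orientation']).apply(np.linalg.inv(m['camera_matrix'])@[px[0],px[1],1])
    o=np.array(m['xyz']);return o+d*(z-o[2])/d[2]
E
python3 - <<'E'
from h import *
np.set_printoptions(precision=4,suppress=True)
a=capture('scene');b=capture('top')
save('s0',a,1.4);save('t0',b,1.4)
for c in('scene','top'):
    for n in('ammonite','drawer_front','unit','hollow','bone','tape_measure','jar'):
        print(c,n,[(np.round(d['centre'],3),round(d['p'],2),proj(c,d['centre']).round()) for d in mark_of(c,n)[:3]])
s=bot.sense();print(s)
E
```

```text
scene ammonite [(array([ 0.429,  0.036, -0.002]), 0.73, array([302., 221.])), (array([0.471, 0.235, 0.004]), 0.72, array([354., 244.])), (array([0.216, 0.263, 0.004]), 0.46, array([375., 189.]))]
scene drawer_front [(array([ 0.626, -0.074,  0.042]), 0.73, array([255., 255.]))]
scene unit [(array([ 0.745, -0.112,  0.003]), 0.89, array([232., 289.])), (array([ 0.635, -0.467,  0.001]), 0.41, array([147., 232.]))]
scene hollow []
scene bone [(array([0.584, 0.211, 0.003]), 0.74, array([340., 271.]))]
scene tape_measure [(array([ 0.636, -0.466,  0.001]), 0.69, array([147., 233.]))]
scene jar [(array([ 0.509, -0.53 ,  0.005]), 0.68, array([147., 199.])), (array([0.583, 0.211, 0.002]), 0.46, array([340., 271.]))]
top ammonite [(array([0.214, 0.262, 0.001]), 0.77, array([147., 315.])), (array([0.472, 0.24 , 0.001]), 0.68, array([161., 217.])), (array([ 0.431,  0.041, -0.002]), 0.53, array([235., 234.]))]
top drawer_front [(array([ 0.683, -0.091,  0.018]), 0.72, array([287., 141.])), (array([ 0.628, -0.078,  0.042]), 0.62, array([282., 159.]))]
top unit [(array([0.584, 0.21 , 0.003]), 0.74, ar
[... 233 characters left out ...]
asure [(array([ 0.633, -0.472, -0.001]), 0.84, array([426., 165.])), (array([ 0.406, -0.46 ,  0.002]), 0.45, array([423., 248.]))]
top jar [(array([ 0.506, -0.529,  0.001]), 0.74, array([448., 212.]))]
{'clock': 0.8, 'joints': array([-1.3893,  0.1304,  1.4882, -0.    ,  1.523 , -0.0854]), 'joint_velocities': array([ 0.0003,  0.0011, -0.0019,  0.0007, -0.0007,  0.0009]), 'effort': array([ -0.0003, -56.9257, -50.0836,  -0.0002,   0.001 ,  -0.    ]), 'tcp_pos': array([ 0.1582, -0.5788,  0.4047]), 'eef_rot': array([ 0.9911,  0.133 , -0.    ,  0.    ]), 'ft_force': array([-0.3951, -0.5066, -0.0826]), 'moment': array([-0.0128,  0.0111, -0.0127]), 'gripper_force': 0.0, 'width': 0.08518484370421894}
```

View pics/t0.png

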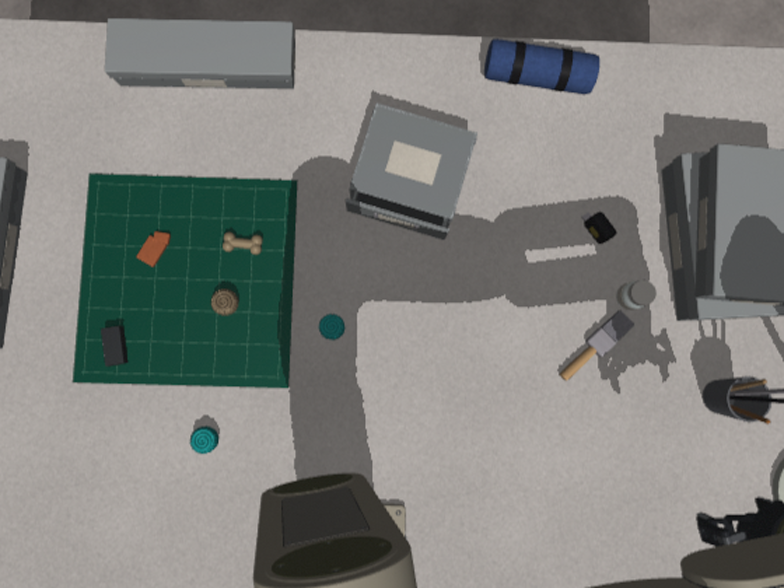

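View pics/s0.png

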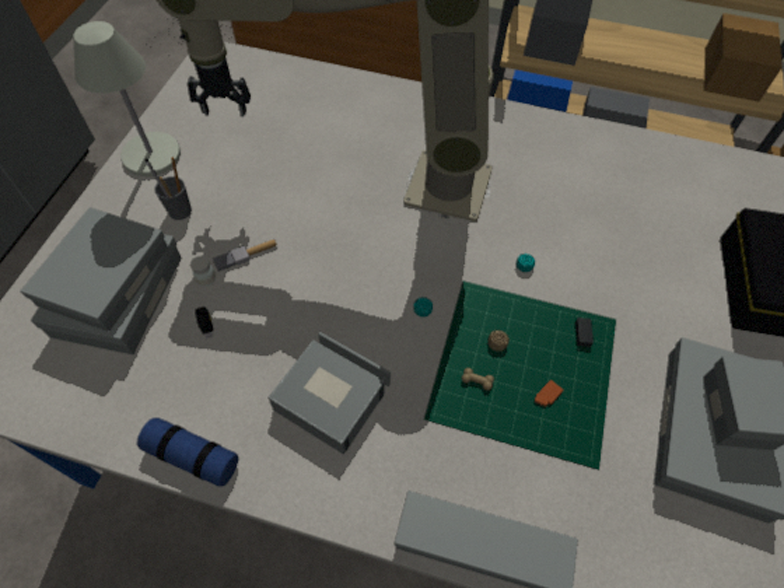

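Top picture (1.4×) shows three candidates for the ammonite. The buff one is at (224,300) on the mat, and the turquoise look-alikes are at (332,326) and (204,440). I choose the buff one, about (0.472, 0.238). The drawer unit is at (412,165), about (0.75,-0.113); the other grey boxes don't match the size or aren't reachable. Close crop to check both and get the yaw.

```bash
python3 - <<'E'
from h import *
b=capture('top')
save('c0',np.vstack([b[60:175,235:350],b[165:265,135:250]]),2.7) 
print(bot.tip_reach, [x for x in dir(bot) if x[0]!='_'])
print(camera_model('wrist'))
E
```

```text
0.1734 ['MotionError', 'sense', 'tip_reach']
{'camera_matrix': array([[320.99224546,   0.        , 280.47404423],
       [  0.        , 320.99224546, 207.93088526],
       [  0.        ,   0.        ,   1.        ]]), 'xyz': array([ 0.22130564, -0.56180196,  0.37402163]), 'orientation': array([ 0.787924  , -0.60189497, -0.07937555,  0.10294531])}
```

View pics/c0.png

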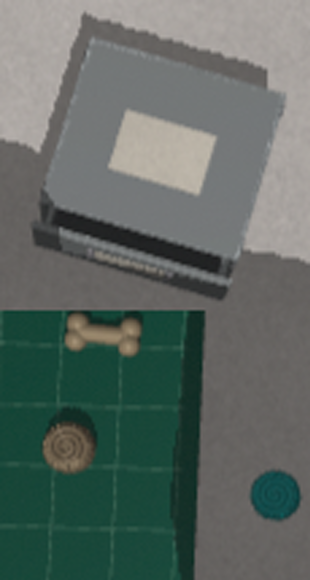

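```bash
cat >> h.py <<'E'
np.set_printoptions(precision=4,suppress=True)
def todelta(p,yaw):
    "tool-frame shift (before turning) to TCP p, and turn about tool z so that tool x has world yaw"
    s=bot.sense();r=R.from_quat(s['eef_rot']);x=r.apply([1,0,0]);y0=np.arctan2(x[1],x[0])
    print('tool z',r.apply([0,0,1]),'yaw now',y0,'shift',r.inv().apply(np.array(p)-s['tcp_pos']),'turn z',y0-yaw)
E
python3 - <<'E'
from h import *
P=[unproj('top',(u/2.7+235,v/2.7+60),.076)[:2] for u,v in((92,38),(284,92),(240,260),(46,193))]
print(np.array(P))
for a,b in((0,1),(3,2)):
    d=P[a]-P[b];print('yaw from wide edge',np.degrees(np.arctan2(d[1],d[0]))-90,np.linalg.norm(d))
for a,b in((0,3),(1,2)):
    d=P[a]-P[b];print('yaw',np.degrees(np.arctan2(d[1],d[0])),np.linalg.norm(d))
yaw=np.radians(-16.5);f=np.array([.627,-.076]);d=np.array([np.cos(yaw),np.sin(yaw)])
print(f-.1*d); todelta([*(f-.1*d),.36],yaw)
E
```

```text
[[ 0.843  -0.0373]
 [ 0.7957 -0.2226]
 [ 0.6303 -0.1825]
 [ 0.6891  0.002 ]]
yaw from wide edge -14.296936260447083 0.19118198104993503
yaw from wide edge -17.674885617156292 0.19371406709162234
yaw -14.34451052569675 0.1587978446615807
yaw -13.602309397930519 0.1702243566657999
[ 0.5311 -0.0476]
tool z [ 0.  0. -1.] yaw now 0.2667670311123785 shift [ 0.4997 -0.4141  0.0447] turn z 0.5547463576914429
```

>>> {"op": "carry_out", "data": {"increments": [[[0,0.0417,-0.0345,0.004,0,0,0],[0,0.0417,-0.0345,0.004,0,0,0],[0,0.0417,-0.0345,0.004,0,0,0],[0,0.0417,-0.0345,0.004,0,0,0],[0,0.0417,-0.0345,0.004,0,0,0],[0,0.0417,-0.0345,0.004,0,0,0],[0,0.0417,-0.0345,0.004,0,0,0],[0,0.0417,-0.0345,0.004,0,0,0]]]}}

```text
clock: 1.85
tcp_pos: [0.408, -0.223, 0.3729]
eef_rot: [0.991, 0.133, 0.0, 0.0]
ft_force: [0.3, 0.0, -0.0]
width: 0.0
gripper_force: 0.0
```

>>> {"op": "carry_out", "data": {"increments": [[[0,0.0417,-0.0345,0.003,0,0,0],[0,0.0417,-0.0345,0.003,0,0,0],[0,0.0417,-0.0345,0.003,0,0,0],[0,0.0417,-0.0345,0.003,0,0,0],[0,0,0,0,0,0,0.18],[0,0,0,0,0,0,0.18],[0,0,0,0,0,0,0.17],[0,0,0,0,0,0,0]]]}}

```text
clock: 2.85
tcp_pos: [0.5318, -0.0474, 0.3607]
eef_rot: [0.991, -0.131, 0.0, 0.0]
ft_force: [-0.1, 0.0, 0.2]
width: -0.0
gripper_force: 0.0
```

```bash
python3 - <<'E'
from h import *
s=bot.sense();print(s['clock'],s['tcp_pos'],s['width'],s['ft_force'])
w=capture('wrist');save('w1',w,1.4)
for n in('drawer_front','unit'):
  print(n,[(np.round(d['centre'],4),round(d['p'],2),proj('wrist',d['centre']).round()) for d in mark_of('wrist',n)[:3]])
todelta(s['tcp_pos'],np.radians(-15))
E
```

```text
2.85 [ 0.5318 -0.0474  0.3607] -4.199393389667396e-05 [-0.0702  0.0114  0.1843]
drawer_front [(array([ 0.6327, -0.079 ,  0.0425]), 0.63, array([286.,  72.]))]
unit []
tool z [ 0.0001  0.     -1.    ] yaw now -0.2597436663286748 shift [-0.     -0.0001  0.    ] turn z 0.002055721470474614
```

View pics/w1.png

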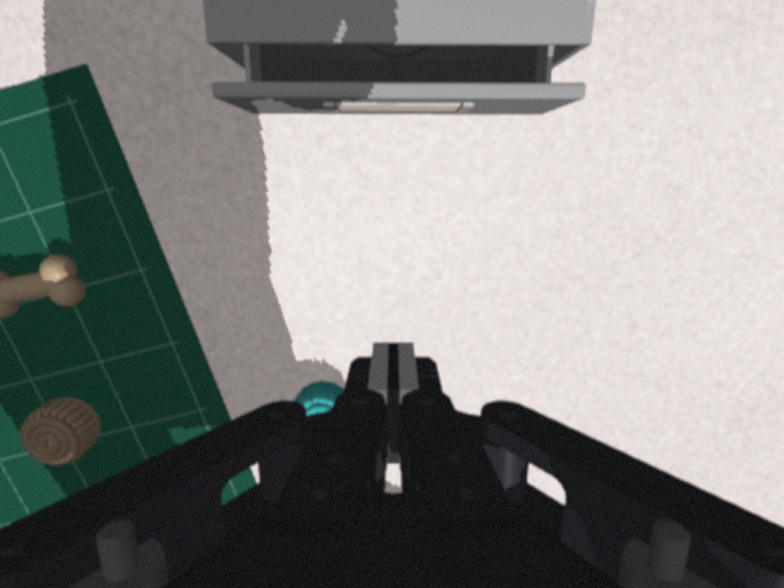

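The picture shows the panel edge level in the wrist view (row 97, columns 212–585), so the yaw is right. The ammonite is at (60,430) with the mat beneath it. Next I work out the front position.

```bash
python3 - <<'E'
from h import *
yaw=-.2597;d=np.array([np.cos(yaw),np.sin(yaw)]);n=np.array([-d[1],d[0]])
s=bot.sense()['tcp_pos'][:2]
for c,r,z in((212,97,.076),(585,97,.076),(398,84,.076),(398,43,.076),(398,113,.006)):
    q=unproj('wrist',(c/1.4,r/1.4),z)[:2]-s;print(c,r,'ahead',q@d,'left',q@n)
E
```

```text
212 97 ahead 0.1030382318040689 left 0.09495483110558854
585 97 ahead 0.1028208867768752 left -0.10072449949810694
398 84 ahead 0.1092149211699287 left -0.002660745844299723
398 43 ahead 0.1284822353836925 left -0.0026191356818497033
398 113 ahead 0.10323156342625484 left -0.0033804461281474185
```

>>> {"op": "carry_out", "data": {"increments": [[[0,0,0.003,0.05,0,0,0],[0,0,0,0.05,0,0,0],[0,0,0,0.05,0,0,0],[0,0.04,0,0,0,0,0],[0,0.03,0,0,0,0,0],[0,0.01,0,0,0,0,0],[0,0.005,0,0,0,0,0],[0,0,0,0,0,0,0]]]}}

```text
clock: 4.0
tcp_pos: [0.6127, -0.0724, 0.2107]
eef_rot: [0.991, -0.131, -0.0, -0.0]
ft_force: [-0.2, 0.8, -0.3]
width: -0.0
gripper_force: 0.0
```

>>> {"op": "carry_out", "data": {"increments": [[[0,0.002,0,0,0,0,0],[0,0.002,0,0,0,0,0]]]}}

```text
clock: 4.25
tcp_pos: [0.6167, -0.0734, 0.2108]
eef_rot: [0.991, -0.131, -0.0, 0.0]
ft_force: [0.2, -0.1, 0.1]
width: -0.0
gripper_force: 0.0
```

>>> {"op": "carry_out", "data": {"increments": [[[0,0.002,0,0,0,0,0],[0,0,0,0,0,0,0]]]}}

```text
clock: 4.5
tcp_pos: [0.6189, -0.0741, 0.2107]
eef_rot: [0.991, -0.131, 0.0, 0.0]
ft_force: [-0.3, 0.5, -0.1]
width: -0.0002
gripper_force: 0.0
```

Advance now 91 mm; continue with small steps.

>>> {"op": "carry_out", "data": {"increments": [[[0,0.002,0,0,0,0,0],[0,0,0,0,0,0,0]]]}}

```text
clock: 4.75
tcp_pos: [0.6204, -0.0744, 0.2106]
eef_rot: [0.991, -0.131, -0.001, -0.0]
ft_force: [-5.5, 1.1, 4.1]
width: 0.0001
gripper_force: 2.7
```

>>> {"op": "carry_out", "data": {"increments": [[[0,0.002,0,0,0,0,0],[0,0,0,0,0,0,0]]]}}

```text
clock: 5.0
tcp_pos: [0.6222, -0.075, 0.2107]
eef_rot: [0.991, -0.131, -0.001, -0.0]
ft_force: [-6.2, 0.9, 5.3]
width: 0.0002
gripper_force: 3.0
```

>>> {"op": "carry_out", "data": {"increments": [[[0,0.002,0,0,0,0,0],[0,0,0,0,0,0,0]]]}}

```text
clock: 5.25
tcp_pos: [0.6242, -0.0755, 0.2107]
eef_rot: [0.991, -0.131, -0.001, -0.0]
ft_force: [-6.0, 1.2, 5.2]
width: 0.0004
gripper_force: 3.0
```

>>> {"op": "carry_out", "data": {"increments": [[[0,0.001,0,0,0,0,0],[0,0,0,0,0,0,0]]]}}

```text
clock: 5.5
tcp_pos: [0.625, -0.0757, 0.2106]
eef_rot: [0.991, -0.131, -0.001, -0.0]
ft_force: [-5.8, 1.7, 4.8]
width: 0.0
gripper_force: 3.1
```

>>> {"op": "carry_out", "data": {"increments": [[[0,0.0005,0,0,0,0,0],[0,0,0,0,0,0,0]]]}}

```text
clock: 5.75
tcp_pos: [0.6254, -0.0758, 0.2106]
eef_rot: [0.991, -0.131, -0.001, -0.0]
ft_force: [-6.7, 1.1, 5.2]
width: -0.0002
gripper_force: 3.3
```

>>> {"op": "carry_out", "data": {"increments": [[[0,0.0005,0,0,0,0,0],[0,0,0,0,0,0,0]]]}}

```text
clock: 6.0
tcp_pos: [0.6257, -0.0759, 0.2107]
eef_rot: [0.991, -0.131, -0.002, -0.0]
ft_force: [-9.2, 1.4, 7.9]
width: 0.0002
gripper_force: 4.5
```

>>> {"op": "carry_out", "data": {"increments": [[[0,0.0005,0,0,0,0,0],[0,0,0,0,0,0,0]]]}}

```text
clock: 6.25
tcp_pos: [0.6258, -0.0759, 0.2106]
eef_rot: [0.991, -0.131, -0.002, -0.0]
ft_force: [-12.0, 3.0, 9.4]
width: -0.0001
gripper_force: 6.0
```

12.4 N horizontal: the latch is worked. Retreating ahead of the drawer.

>>> {"op": "carry_out", "data": {"increments": [[[0,-0.03,0,0,0,0,0],[0,-0.04,0,0,0,0,0],[0,-0.04,0,0,0,0,0],[0,-0.03,0,0,0,0,0],[0,0,0,-0.05,0,0,0],[0,0,0,-0.06,0,0,0],[0.085,0,0,-0.06,0,0,0],[0.085,0,0,0,0,0,0]]]}}

```text
clock: 7.25
tcp_pos: [0.4935, -0.0401, 0.3874]
eef_rot: [0.991, -0.131, 0.006, 0.0]
ft_force: [0.1, -0.5, -0.3]
width: 0.0361
gripper_force: 0.0
```

```bash
python3 - <<'E'
from h import *
s=bot.sense();print(s['clock'],s['tcp_pos'],s['width'],s['ft_force'])
w=capture('wrist');t=capture('top')
save('w2',np.vstack([w,np.hstack([t[60:270,100:380],t[0:210,0:280]])]),.95)
for c in('wrist','top'):
 for n in('drawer_front','hollow','ammonite'):
  print(c,n,[(np.round(d['centre'],4),round(d['p'],2),proj(c,d['centre']).round()) for d in mark_of(c,n)[:3]])
todelta([.472,.238,.33],-.26)
E
```

```text
7.25 [ 0.4935 -0.0401  0.3874] 0.036135959849674805 [ 0.1269 -0.5156 -0.262 ]
wrist drawer_front [(array([ 0.5349, -0.0524,  0.0411]), 0.62, array([282., 144.])), (array([0.5807, 0.208 , 0.0082]), 0.28, array([ 34., 165.]))]
wrist hollow [(array([ 0.5964, -0.0651,  0.0176]), 0.62, array([278.,  75.]))]
wrist ammonite [(array([0.4693, 0.2375, 0.0025]), 0.62, array([ 57., 262.]))]
top drawer_front []
top hollow []
top ammonite [(array([0.471 , 0.2407, 0.0022]), 0.75, array([160., 217.])), (array([0.2146, 0.2654, 0.0012]), 0.6, array([145., 315.])), (array([ 0.4309,  0.0384, -0.0016]), 0.54, array([236., 234.]))]
tool z [-0.0026  0.0005 -1.    ] yaw now -0.2632222337584419 shift [-0.091  -0.2632  0.0494] turn z -0.0032222337584418836
```

View pics/w2.png

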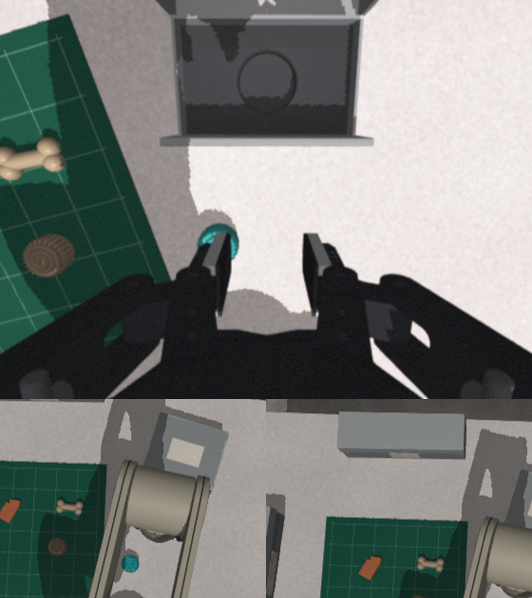

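Drawer is fully out, with the hollow at (267,80) in the crop. Going above the ammonite.

>>> {"op": "carry_out", "data": {"increments": [[[0.085,-0.015,-0.044,0.008,0,0,0],[0.085,-0.015,-0.044,0.008,0,0,0],[0.085,-0.015,-0.044,0.008,0,0,0],[0.085,-0.015,-0.044,0.008,0,0,0],[0.085,-0.015,-0.044,0.008,0,0,0],[0.085,-0.016,-0.043,0.009,0,0,0],[0.085,0,0,0,0,0,0]]]}}

```text
clock: 8.52
tcp_pos: [0.4713, 0.2402, 0.3299]
eef_rot: [0.992, -0.129, -0.001, 0.0]
ft_force: [0.0, -0.5, -0.5]
width: 0.0852
gripper_force: 0.0
```

```bash
python3 - <<'E'
from h import *
s=bot.sense();print(s['clock'],s['tcp_pos'],s['width'],s['ft_force'])
w=capture('wrist');save('w3',w,1.4)
for n in('ammonite',):
  print([(np.round(d['centre'],4),round(d['p'],2),proj('wrist',d['centre']).round()) for d in mark_of('wrist',n)[:3]])
  print([(np.round(d['centre'],4),round(d['p'],2),proj('wrist',d['centre']).round()) for d in boxes_of('wrist',n)[:3]])
todelta([.471,.238,.1904],-.26)
for z in(.17,.155): print(proj('wrist',s['tcp_pos']-[0,0,z]))
E
```

```text
8.525 [0.4713 0.2402 0.3299] 0.08518441945817949 [ 0.0202 -0.4581 -0.4926]
[(array([0.4703, 0.2395, 0.0024]), 0.97, array([279., 195.])), (array([ 0.4307,  0.0382, -0.0031]), 0.93, array([493., 180.])), (array([0.5636, 0.3813, 0.0061]), 0.33, array([ 99., 138.]))]
[(array([0.4737, 0.2375, 0.0342]), 0.91, array([280., 200.])), (array([0.4368, 0.0465, 0.0282]), 0.62, array([506., 182.]))]
tool z [-0.0008 -0.0008 -1.    ] yaw now -0.26304745668503465 shift [-0.0015 -0.0004  0.1409] turn z -0.003047456685034644
[275.061  267.8188]
[274.4821 283.0525]
```

View pics/w3.png

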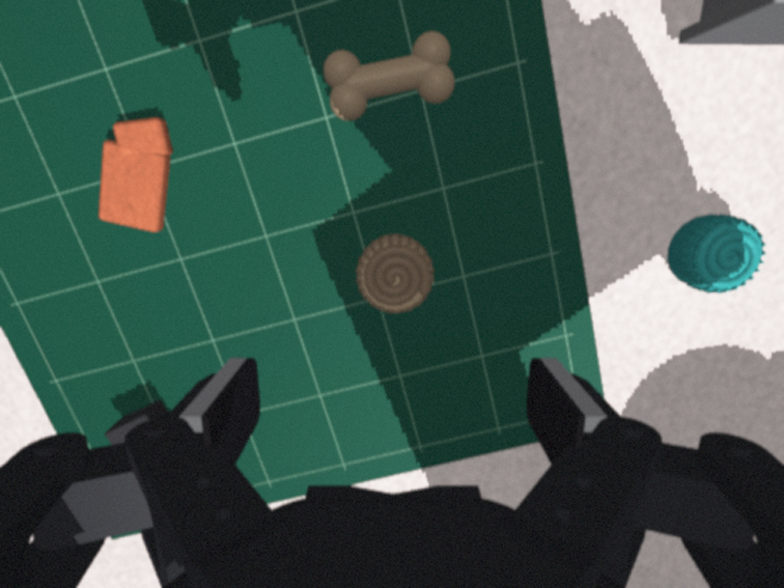

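```bash
python3 - <<'E'
from h import *
s=bot.sense();r=R.from_quat(s['eef_rot'])
for z in(.160,.1734):
  print(z,[(proj('wrist',s['tcp_pos']+r.apply([x,y,z]))*1.4).round() for y in(-.0427,.0427) for x in(-.011,.011)])
E
```

```text
0.16 [array([260., 417.]), array([255., 353.]), array([526., 417.]), array([531., 353.])]
0.1734 [array([271., 397.]), array([267., 338.]), array([515., 397.]), array([519., 338.])]
```

Tips match a 160 mm reach when open. Descending so the pads hold only the upper half of the fossil.

>>> {"op": "carry_out", "data": {"increments": [[[0.085,0.001,0.002,0.05,0,0,0],[0.085,0,0,0.05,0,0,0],[0.085,0,0,0.03,0,0,0],[0.085,0,0,0.0125,0,0,0],[0.085,0,0,0,0,0,0],[0.06,0,0,0,0,0,0],[0.04,0,0,0,0,0,0],[0.04,0,0,0,0,0,0]]], "squeeze": 30}}

```text
clock: 9.68
tcp_pos: [0.4738, 0.2359, 0.1912]
eef_rot: [0.991, -0.131, 0.001, -0.001]
ft_force: [-1.5, -0.8, 8.1]
width: 0.046
gripper_force: 29.5
```

>>> {"op": "carry_out", "data": {"increments": [[[0.04,0,0,0,0,0,0],[0.04,0,0,0,0,0,0]]]}}

```text
clock: 9.93
tcp_pos: [0.4737, 0.2359, 0.1912]
eef_rot: [0.991, -0.131, 0.001, -0.001]
ft_force: [-1.9, -0.8, 8.4]
width: 0.0462
gripper_force: 29.5
```

```bash
python3 - <<'E'
from h import *
w=capture('wrist');save('w4',w[150:400,130:430],2)
E
```

```text
(no output)
```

View pics/w4.png

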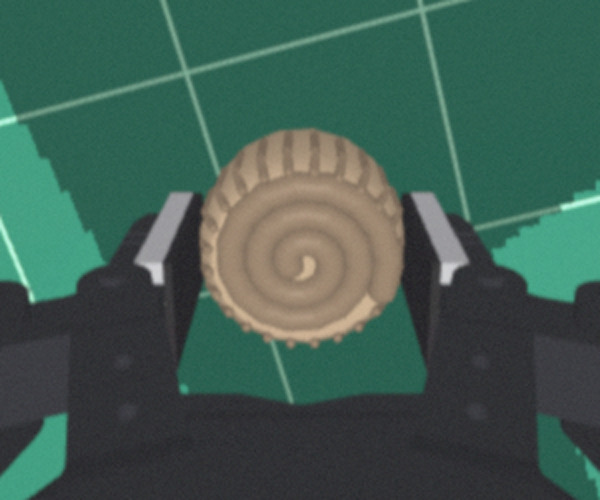

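Fossil is centred between the pads but held high (46 mm chord). Regrasp about 4 mm lower.

>>> {"op": "carry_out", "data": {"increments": [[[0.062,0,0,0,0,0,0],[0.062,0,0,0,0,0,0]]]}}

```text
clock: 10.22
tcp_pos: [0.4729, 0.2357, 0.1895]
eef_rot: [0.991, -0.131, 0.0, -0.0]
ft_force: [0.4, 0.1, 0.6]
width: 0.0621
gripper_force: 0.0
```

>>> {"op": "carry_out", "data": {"increments": [[[0.062,0,0,0.0035,0,0,0],[0.062,0,0,0,0,0,0],[0.04,0,0,0,0,0,0],[0.04,0,0,0,0,0,0],[0.04,0,0,0,0,0,0]]], "squeeze": 30}}

```text
clock: 10.85
tcp_pos: [0.4729, 0.2356, 0.1858]
eef_rot: [0.991, -0.131, -0.0, 0.0]
ft_force: [-1.2, -0.9, 2.7]
width: 0.0466
gripper_force: 31.1
```

>>> {"op": "carry_out", "data": {"increments": [[[0.04,0,0,-0.01,0,0,0],[0.04,0,0,-0.03,0,0,0],[0.04,0,0,-0.04,0,0,0],[0.04,0,0,-0.05,0,0,0],[0.04,0,0,-0.04,0,0,0],[0.04,0,0,0,0,0,0]]]}}

```text
clock: 11.6
tcp_pos: [0.4741, 0.2361, 0.3609]
eef_rot: [0.991, -0.131, 0.004, -0.002]
ft_force: [0.9, 0.1, -1.4]
width: 0.0466
gripper_force: 31.1
```

```bash
python3 - <<'E'
from h import *
todelta([.506,-.043,.355],-.26)
E
```

```text
tool z [ 0.008   0.0031 -1.    ] yaw now -0.26315596304299416 shift [0.1034 0.2612 0.0053] turn z -0.0031559630429941476
```

>>> {"op": "carry_out", "data": {"increments": [[[0.04,0.017,0.044,0,0,0,0],[0.04,0.017,0.044,0,0,0,0],[0.04,0.017,0.044,0,0,0,0],[0.04,0.017,0.044,0,0,0,0],[0.04,0.017,0.044,0,0,0,0],[0.04,0.018,0.042,0,0,0,0],[0.04,0,0,0,0,0,0],[0.04,0,0,0,0,0,0]]]}}

```text
clock: 12.6
tcp_pos: [0.5038, -0.044, 0.3549]
eef_rot: [0.991, -0.132, -0.001, -0.0]
ft_force: [0.0, -0.4, -1.5]
width: 0.0468
gripper_force: 31.3
```

```bash
python3 - <<'E'
from h import *
s=bot.sense();print(s['clock'],s['tcp_pos'],s['width'],s['ft_force'],s['eef_rot'])
w=capture('wrist');save('w5',w,1.4)
for n in('hollow','drawer_front','ammonite'):
  print(n,[(np.round(d['centre'],4),round(d['p'],2),proj('wrist',d['centre']).round()) for d in mark_of('wrist',n)[:2]])
todelta([.593,-.066,.23],-.26)
E
```

```text
12.6 [ 0.5038 -0.044   0.3549] 0.04677399756623569 [ 0.0394 -0.4102 -1.5145] [ 0.9913 -0.1316 -0.0008 -0.0003]
hollow [(array([ 0.5958, -0.0671,  0.0165]), 0.68, array([280.,  88.]))]
drawer_front [(array([ 0.5361, -0.0505,  0.0426]), 0.91, array([279., 160.]))]
ammonite [(array([ 0.502 , -0.0449,  0.1744]), 0.86, array([285., 259.]))]
tool z [-0.0003  0.0002 -1.    ] yaw now -0.2615928616290795 shift [ 0.0919 -0.0009  0.1255] turn z -0.0015928616290795117
```

View pics/w5.png

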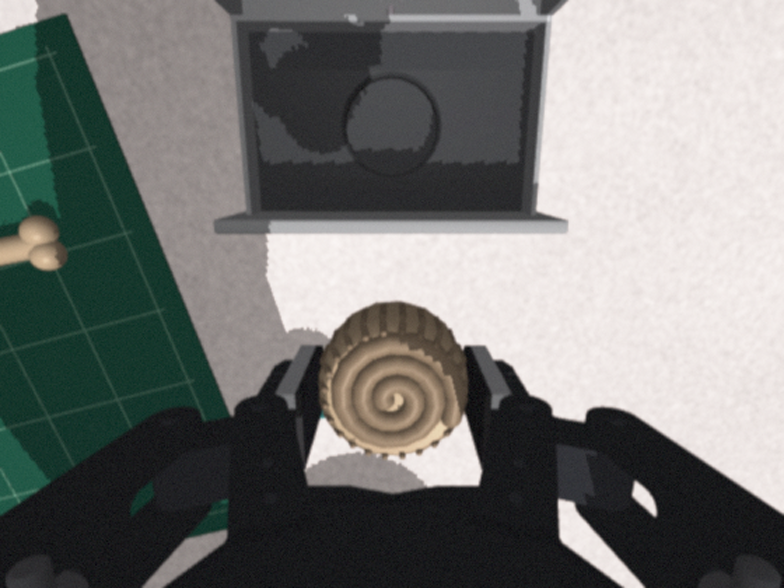

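```bash
python3 - <<'E'
from h import *
s=bot.sense();r=R.from_quat(s['eef_rot']).inv();t=s['tcp_pos']
def T(c,rw,z): return r.apply(unproj('wrist',(c/1.4,rw/1.4),z)-t)
print('hollow rim',T(391.5,124.5,.03)); print('L,R',T(343,124,.03),T(440,124,.03),'far,near',T(391,72,.03),T(391,178,.03))
print('front panel top edge far/near',T(391,220,.076),T(391,233,.076),'sides',T(214,232,.076),T(568,232,.076))
zt=t[2]-.153
print('spiral',T(394,402,zt)); print('sides',T(319,380,zt-.015),T(468,380,zt-.015),'farbottom',T(393,302,zt-.025),'nearbottom/top',T(393,458,zt-.008))
E
```

```text
hollow rim [ 0.0931 -0.0009  0.3255]
L,R [ 0.0935 -0.0309  0.3255] [0.0934 0.029  0.3254] far,near [ 0.1228 -0.0012  0.3254] [ 0.0611 -0.0013  0.3255]
front panel top edge far/near [ 0.0394 -0.0011  0.2795] [ 0.0322 -0.0011  0.2795] sides [ 0.0328 -0.0992  0.2795] [0.0327 0.0968 0.2795]
spiral [-0.0019  0.0003  0.153 ]
sides [-0.002  -0.0247  0.168 ] [-0.002   0.0251  0.168 ] farbottom [0.0222 0.     0.178 ] nearbottom/top [-0.027  0.     0.161]
```

>>> {"op": "carry_out", "data": {"increments": [[[0.04,0.04,-0.0012,0,0,0,0],[0.04,0.04,0,0,0,0,0],[0.04,0.0143,0,0,0,0,0],[0.04,0,0,0.04,0,0,0],[0.04,0,0,0.04,0,0,0],[0.04,0,0,0.03,0,0,0],[0.04,0,0,0.01,0,0,0],[0.04,0,0,0,0,0,0]]]}}

```text
clock: 13.8
tcp_pos: [0.5955, -0.067, 0.2356]
eef_rot: [0.991, -0.131, -0.0, -0.0]
ft_force: [-0.4, -0.3, 0.5]
width: 0.0465
gripper_force: 31.3
```

```bash
python3 - <<'E'
from h import *
w=capture('wrist');save('w6',w[120:400,110:450],2)
yaw=-.2616;d=np.array([np.cos(yaw),np.sin(yaw)]);rt=np.array([np.sin(-yaw),-np.cos(yaw)])
t0=np.array([.5038,-.0440]);h=t0+.0943*d+rt*-.0012
todelta([*h,.2013],-.26)
E
```

```text
tool z [ 0.0013 -0.0002 -1.    ] yaw now -0.2626217018168974 shift [-0.0015  0.0004  0.0355] turn z -0.002621701816897415
```

View pics/w6.png

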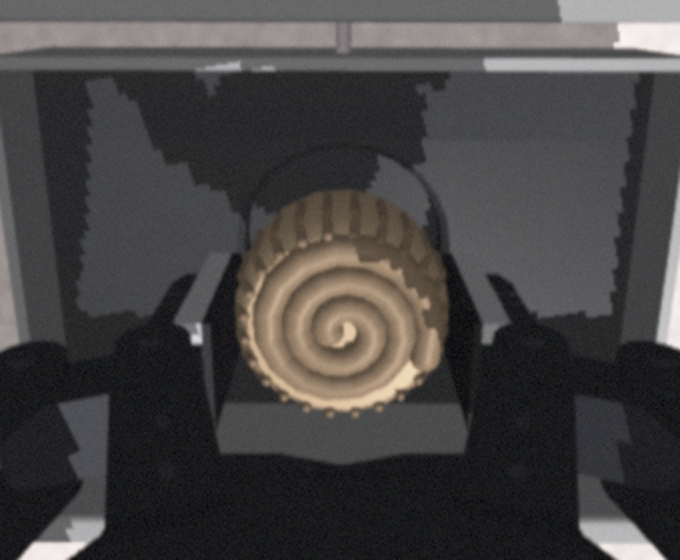

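```bash
python3 - <<'E'
from h import *
s=bot.sense();r=R.from_quat(s['eef_rot']).inv();t=s['tcp_pos']
def T(c,rw,z): return r.apply(unproj('wrist',(c/2+110,rw/2+120),z)-t)
print('rim far',T(346,145,.03),'L/R',T(247,235,.03),T(445,235,.03))
zt=t[2]-.153
print('spiral',T(343,333,zt),'sides',T(237,300,zt-.015),T(447,300,zt-.015))
E
```

```text
rim far [0.0273 0.0013 0.2068] L/R [ 0.0005 -0.0275  0.2068] [0.0005 0.0302 0.2068]
spiral [-0.0016  0.0004  0.153 ] sides [-0.0013 -0.0243  0.168 ] [-0.0013  0.0247  0.168 ]
```

>>> {"op": "carry_out", "data": {"increments": [[[0.04,-0.0015,0.0008,0.005,0,0,0],[0.04,0,0,0.01,0,0,0],[0.04,0,0,0.008,0,0,0],[0.04,0,0,0.005,0,0,0],[0.04,0,0,0.002,0,0,0],[0.04,0,0,0,0,0,0]]]}}

```text
clock: 14.6
tcp_pos: [0.5939, -0.068, 0.2055]
eef_rot: [0.991, -0.131, -0.0, -0.0]
ft_force: [0.5, 0.7, -0.5]
width: 0.0463
gripper_force: 31.3
```

>>> {"op": "carry_out", "data": {"increments": [[[0.04,0,0,0.0015,0,0,0],[0.04,0,0,0,0,0,0]]]}}

```text
clock: 14.85
tcp_pos: [0.5939, -0.0679, 0.2043]
eef_rot: [0.991, -0.131, 0.0, -0.0]
ft_force: [-0.4, -0.4, -1.1]
width: 0.047
gripper_force: 31.3
```

>>> {"op": "carry_out", "data": {"increments": [[[0.04,0,0,0.0015,0,0,0],[0.04,0,0,0,0,0,0]]]}}

```text
clock: 15.1
tcp_pos: [0.5938, -0.068, 0.2026]
eef_rot: [0.991, -0.131, -0.0, -0.0]
ft_force: [-0.8, -0.7, -0.7]
width: 0.0468
gripper_force: 31.3
```

>>> {"op": "carry_out", "data": {"increments": [[[0.04,0,0,0.001,0,0,0],[0.04,0,0,0,0,0,0]]]}}

```text
clock: 15.35
tcp_pos: [0.5938, -0.068, 0.2016]
eef_rot: [0.991, -0.131, -0.0, 0.0]
ft_force: [0.4, 0.6, -0.0]
width: 0.0466
gripper_force: 31.3
```

>>> {"op": "carry_out", "data": {"increments": [[[0.05,0,0,0,0,0,0],[0.056,0,0,0,0,0,0],[0.062,0,0,0,0,0,0],[0.066,0,0,-0.01,0,0,0],[0.066,0,0,-0.03,0,0,0],[0.066,0,0,-0.04,0,0,0],[0.04,-0.03,0,-0.03,0,0,0],[0,-0.04,0,0,0,0,0]]]}}

```text
clock: 16.35
tcp_pos: [0.5272, -0.05, 0.3163]
eef_rot: [0.991, -0.131, 0.004, 0.0]
ft_force: [0.1, 0.4, 0.3]
width: 0.0302
gripper_force: 0.0
```

>>> {"op": "carry_out", "data": {"increments": [[[0,-0.02,0,0,0,0,0],[0,0,0,0,0,0,0]]]}}

```text
clock: 16.6
tcp_pos: [0.5063, -0.0443, 0.3126]
eef_rot: [0.991, -0.131, 0.001, 0.0]
ft_force: [0.3, 0.1, 0.4]
width: 0.0001
gripper_force: 0.0
```

```bash
python3 - <<'E'
from h import *
s=bot.sense();print(s['clock'],s['tcp_pos'],s['width'],s['ft_force'])
w=capture('wrist');save('w7',w[:300],1.4)
print([(np.round(d['centre'],4),round(d['p'],2),proj('wrist',d['centre']).round()) for d in mark_of('wrist','ammonite')[:2]])
yaw=-.2616;d=np.array([np.cos(yaw),np.sin(yaw)]);f=np.array([.5926,-.0677])-.06*d
todelta([*(f-.04*d),.2107],-.2597)
E
```

```text
16.6 [ 0.5063 -0.0443  0.3126] 0.00011250083197740922 [0.2886 0.1117 0.3545]
[(array([ 0.5911, -0.0669,  0.0165]), 0.91, array([280.,  95.])), (array([ 0.4278,  0.0395, -0.0035]), 0.56, array([220., 294.]))]
tool z [ 0.0017 -0.0003 -1.    ] yaw now -0.2632342221681014 shift [-0.012   0.0003  0.1018] turn z -0.0035342221681013974
```

View pics/w7.png

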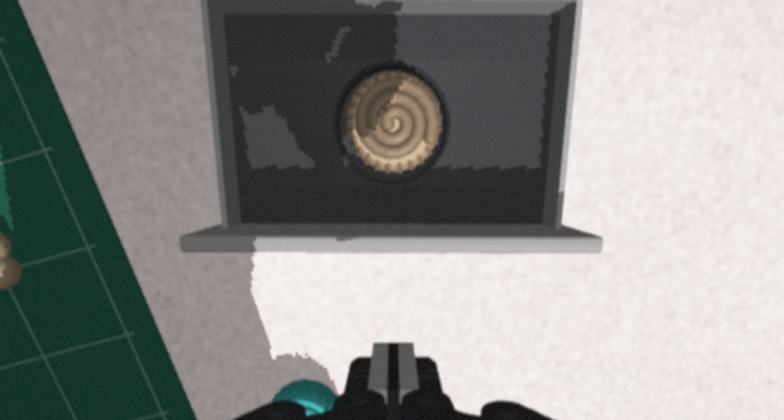

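Fossil lies flat in the hollow (395,122). Now lower in front and push home.

>>> {"op": "carry_out", "data": {"increments": [[[0,-0.012,0,0.02,0,0,0.003],[0,0,0,0.04,0,0,0],[0,0,0,0.03,0,0,0],[0,0,0,0.012,0,0,0],[0,0.01,0,0,0,0,0],[0,0.01,0,0,0,0,0],[0,0.004,0,0,0,0,0],[0,0,0,0,0,0,0]]]}}

```text
clock: 17.7
tcp_pos: [0.5193, -0.0479, 0.2105]
eef_rot: [0.991, -0.133, 0.001, 0.0]
ft_force: [0.2, -0.3, 0.8]
width: 0.0003
gripper_force: 0.0
```

>>> {"op": "carry_out", "data": {"increments": [[[0,0.003,0,0,0,0,0],[0,0.003,0,0,0,0,0],[0,0.004,0,0,0,0,0],[0,0.006,0,0,0,0,0],[0,0.008,0,0,0,0,0]]]}}

```text
clock: 18.32
tcp_pos: [0.5414, -0.0539, 0.2092]
eef_rot: [0.991, -0.133, -0.001, -0.0]
ft_force: [-5.1, 1.2, 1.2]
width: 0.0
gripper_force: 0.0
```

>>> {"op": "carry_out", "data": {"increments": [[[0,0.009,0,0,0,0,-0.004],[0,0.01,0,0,0,0,0],[0,0.01,0,0,0,0,0],[0,0.01,0,0,0,0,0],[0,0.01,0,0,0,0,0],[0,0.01,0,0,0,0,0],[0,0.008,0,0,0,0,0],[0,0.004,0,0,0,0,0]]]}}

```text
clock: 19.32
tcp_pos: [0.6099, -0.0724, 0.209]
eef_rot: [0.991, -0.131, -0.001, -0.0]
ft_force: [-9.2, 1.5, 4.1]
width: 0.0002
gripper_force: 0.0
```

>>> {"op": "carry_out", "data": {"increments": [[[0,0.002,0,0,0,0,0],[0,0.002,0,0,0,0,0],[0,0.002,0,0,0,0,0],[0,0,0,0,0,0,0]]]}}

```text
clock: 19.82
tcp_pos: [0.6155, -0.0739, 0.209]
eef_rot: [0.991, -0.131, -0.001, -0.0]
ft_force: [-6.3, 2.0, 1.8]
width: -0.0002
gripper_force: 0.0
```

>>> {"op": "carry_out", "data": {"increments": [[[0,0.002,0,0,0,0,0],[0,0.002,0,0,0,0,0],[0,0.001,0,0,0,0,0],[0,0,0,0,0,0,0]]]}}

```text
clock: 20.32
tcp_pos: [0.6203, -0.0752, 0.2089]
eef_rot: [0.991, -0.131, -0.001, -0.0]
ft_force: [-5.7, 0.8, 1.8]
width: 0.0002
gripper_force: 0.0
```

>>> {"op": "carry_out", "data": {"increments": [[[0,0.001,0,0,0,0,0],[0,0.001,0,0,0,0,0],[0,0.001,0,0,0,0,0],[0,0,0,0,0,0,0]]]}}

```text
clock: 20.82
tcp_pos: [0.6232, -0.076, 0.2089]
eef_rot: [0.991, -0.131, -0.001, -0.0]
ft_force: [-5.8, 2.0, 2.1]
width: 0.0002
gripper_force: 0.0
```

>>> {"op": "carry_out", "data": {"increments": [[[0,0.001,0,0,0,0,0],[0,0,0,0,0,0,0]]]}}

```text
clock: 21.08
tcp_pos: [0.6242, -0.0762, 0.2089]
eef_rot: [0.991, -0.131, -0.001, -0.0]
ft_force: [-6.6, 0.8, 1.7]
width: 0.0001
gripper_force: 0.0
```

>>> {"op": "carry_out", "data": {"increments": [[[0,0.001,0,0,0,0,0],[0,0,0,0,0,0,0]]]}}

```text
clock: 21.32
tcp_pos: [0.6246, -0.0763, 0.2087]
eef_rot: [0.991, -0.131, -0.002, -0.0]
ft_force: [-10.3, 2.8, 4.1]
width: -0.0002
gripper_force: 0.0
```

>>> {"op": "carry_out", "data": {"increments": [[[0,0.0006,0,0,0,0,0],[0,0,0,0,0,0,0]]]}}

```text
clock: 21.58
tcp_pos: [0.6248, -0.0763, 0.2086]
eef_rot: [0.991, -0.131, -0.003, -0.0]
ft_force: [-12.8, 3.8, 5.8]
width: 0.0002
gripper_force: 0.0
```

13.3 N: the latch is worked. Backing off.

>>> {"op": "carry_out", "data": {"increments": [[[0,-0.003,0,0,0,0,0],[0,-0.004,0,0,0,0,0],[0,-0.006,0,0,0,0,0],[0,-0.02,0,0,0,0,0],[0,-0.04,0,0,0,0,0],[0,-0.04,0,-0.04,0,0,0],[0,0,0,-0.06,0,0,0],[0,0,0,-0.04,0,0,0]]]}}

```text
clock: 22.58
tcp_pos: [0.5171, -0.0474, 0.3529]
eef_rot: [0.991, -0.131, 0.002, 0.0]
ft_force: [1.4, -0.4, -0.0]
width: 0.0
gripper_force: 0.0
```

```bash
python3 - <<'E'
from h import *
s=bot.sense();print(s['clock'],s['tcp_pos'],s['ft_force'])
w=capture('wrist');save('w8',w)
print([(np.round(d['centre'],4),round(d['p'],2)) for d in mark_of('wrist','drawer_front')[:2]])
E
```

```text
22.575 [ 0.5171 -0.0474  0.3529] [ 1.3592 -0.422  -0.0288]
[(array([ 0.6308, -0.0784,  0.0424]), 0.84)]
```

View pics/w8.png

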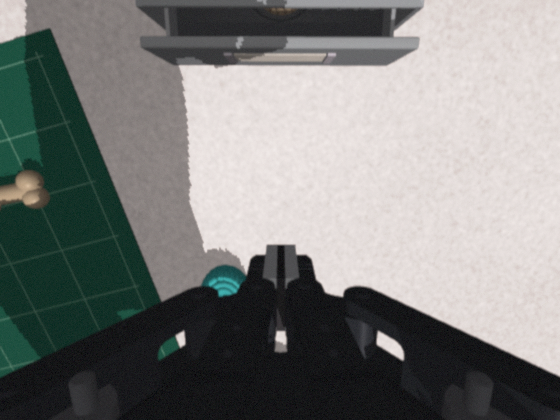

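The drawer is shut and holding at its starting position (front at row 45), with the fossil just visible inside at (280,12). Handing in.

```bash
python3 -c "
from h import *
print(order.sign_off())"
```

```text
the job is handed in; nothing more can be done
None
```

The job is handed in at about 23 s: I worked the latch open at 12.4 N, laid the buff ammonite flat in the hollow and pushed the drawer home at 13.3 N, and the last picture shows it shut with the fossil inside.

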